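# Seat the honing wheel on its keyed spindle and re-arm the unit

## Robot

A 7-joint arm with a two-finger parallel gripper is mounted at the origin on the work surface. World frame = base frame: x ahead of the robot, y to its left, z up, the work surface at z = 0. Lengths are in m, angles in rad, forces in N, time in s.
With the tool pointing down it reaches from about 0.425 to 1.025 m from the base axis. Payload 3.6 kg.
Tool frame: the origin (TCP) lies midway between the tips of the shut fingers; the grasp point (between the pads) lies bot.tcp_to_grasp behind it (bot.tcp_to_grasp is the distance from the TCP to the grasp point, in m); z points along the fingers, y is the line along which they close (so a half turn about z gives the same grasp; the last joint's range is limited). The gripper opens to 85 mm and grips with 20 to 120 N. Pads are 22 mm wide; open, the fingers measure 114 mm over their backs; the gripper's body (76 mm by 85 mm) begins 54 mm behind the grasp point. The pads swing forward as they close: fully open they stand 13 mm farther back than shut.
Start: joints at [1.048, 0.591, 0.048, 1.609, -0.033, 0.943, -0.034], TCP at [0.302, -0.659, 0.231] pointing down, gripper open.
Joint ranges: [-2.69, 2.69], [-0.47, 2.24], [-1.27, 1.36], [0.19, 2.51], [-1.53, 4.68], [0.08, 2.07], [-3.09, 3.09]. Speed limits (rad/s): [2.57, 2.57, 3.14, 3.14, 3.14, 3.14, 3.14].

## Interface

Orientations are given as a unit quaternion [x, y, z, w].
In Python, from workcell import get_state, cams, finish_job, bot gives the robot as it stands. The module is installed in compiled form; this text tells all that it offers.
- The arm moves only by the tool move_arm, never from a script. Its argument "moves" is a list of rows, each an object with "offset": the shift along the tool's x, y, z in cm, a list of three; "angular": the turn, a rotation vector about the tool's x, y, z in degrees, a list of three. In form: [{"offset": [dx, dy, dz], "angular": [ax, ay, az]}, ...]. A call has 1 to 20 rows; each row is the pose to reach, as a shift and turn from the pose commanded when the call began, along the tool's axes at that moment; what a row does not reach only later rows make up. A row lasts 1/10 s, in which the tool goes at most 50 mm and 8.59 degrees, less where a joint would pass 70% of its speed; a pose out of reach is approached as far as the arm can. A call with a gripper value outside its range is refused whole. "jaw" is the opening in per cent of the stroke, from 0 (shut) to 100 (fully open), set as the call begins (left out, the last holds). The fingers move at their own pace and stop on an object; "grip_force" is the grip in N (left out, the last holds). Time passes only in rows, so rows that repeat a pose let the fingers close. It gives the time, the measured TCP pose, the force, the opening and the grip force at its end, in the units of the state.
- get_state(): the state, without advancing time (a new reading comes with each control period).
- cams.grab_frame(name): name is "scene" or "top"; returns the picture (400x640x3 uint8, red, green, blue); there is no depth.
- cams.get_calibration(name): a dict with "fx", "fy", "cx", "cy" (pixels), "R" (3x3) and "t" (3): a world point X has camera coordinates R X + t. Camera axes: x right, y down, z forward; pixel columns grow to the right and rows downward; lengths in m; the calibration is good to about 2 mm. A picture is of the moment at which its call begins. get_calibration takes no time and is no camera call.
- finish_job(): hands the job in; it is judged then, once.
The state is a dict: "time": time; "joint_positions": joint angles; "joint_vel": joint speeds; "joint_torque": joint torques, N m; "eef_pos": TCP position; "eef_rot": TCP orientation; "ft_force": force on the tool from outside, world axes, zero at the start; "moment": the same for the moment, N m; "gripper_width": finger opening in m; "grip_force": force on a finger pad.
Only numpy, scipy, OpenCV 4.12 (cv2) and the standard library are available. Lean on these libraries where they do the work, as an engineer would, in place of code of your own. Each camera call takes 0.05 s, during which the arm holds its last target. There are 200 camera calls.

## Task

The brown honing wheel has been slipped onto the slanting spindle of the green sharpening unit, but its red tab is still riding on the end of the shaft: turn the wheel by its square hub until the tab drops into the keyway, and see it fully home against its seat. Then press the red plunger beside the wheel all the way down to its stop and let it spring back up. Leave the mallet, the gouges, the strop, the compound bar and the pencil where they are.

Things in the scene. Friction and masses are not known exactly. Their poses are not given: they have to be found in the camera images.
- unit: Fixed green sharpening unit, about 200 x 250 mm on plan, with a deck sloping 30 degrees down towards the robot. Origin: on the bench, below the spindle's foot; z up, -x is its front.
- spindle: Steel spindle of the unit, held from turning by a stiff brake. Origin on its axis, on the flange face (84 mm dia, 8 mm above the deck) where the wheel seats. z: out along the shaft, leaning 30 degrees from vertical towards the unit's front; x: square to the shaft, towards the keyway, whose bearing varies. Shaft 36 mm dia, its end face 62 mm from the origin.
- keyway (a point): Mouth of the keyway, in the shaft's end face: 12 mm from the axis towards spindle +x, 62 mm from the spindle's origin along its z. The keyway is an open slot in the shaft's end, 14 mm wide, 18 mm deep along the shaft, floor painted yellow. With the wheel home the red tab's point meets this point.
- wheel_hub (a point): Point on the axis of the loose honing wheel (0.3 to 0.6 kg), 50 mm above its underside; wheel axes: z out along the bore, x towards the red tab, square to two hub faces. Brown disc 150 mm dia, 24 mm thick, with a square aluminium hub on it, 48 mm across flats, 38 mm tall: hub top 12 mm above this point, disc face 26 mm below. Home, this point is 50 mm from the spindle's origin.
- wheel_tab (a point): Top of the red tab, flush with the hub's top, 12 mm from the wheel's axis. Tab 10 mm wide, 12 mm thick; bore 1.2 mm clear of the shaft all round. At the start the tab rests on the shaft's end (wheel 12 mm proud), 0.5 to 2.3 rad anticlockwise of the keyway seen from above: turn clockwise, in two grasps if far. Light friction; it goes down once within about 0.1 rad, by itself or with a light push.
- plunger_top (a point): Centre of the top of the red plunger head (40 mm dia, 15 mm tall) on the same sloping deck beside the wheel, 118 mm from the spindle's axis; the plunger moves along the spindle's slanting axis. z axis: outward.
- plunger (a joint): Plunger travel in m: 0 up, 0.018 fully down on its stop. Spring: about 2 N at first, 7.5 N at the stop; it comes back up by itself.
- mallet: Bystander: dark turned carver's mallet standing upright beyond the unit, 92 mm dia, 225 mm tall; origin under its centre.
- gouge_wide: Bystander: gouge lying beside the unit, 250 mm long along its x axis, 26 mm thick; origin under its centre.
- gouge_narrow: Bystander: gouge lying beside the unit, 230 mm long along its x axis, 26 mm thick; origin under its centre.
- strop: Bystander: leather-faced board lying on the bench, 260 x 60 x 22 mm; origin under its centre.
- compound_bar: Bystander: green bar of honing compound, 85 x 38 x 30 mm; origin under its centre.
- pencil: Bystander: blue pencil lying in front of the unit, 170 mm long along its x axis, 8 mm thick; origin under its centre.
There are look-alikes about, which are no part of the job. Of the things that look like the part that bears wheel_hub, the smallest one is meant.

How it is judged:
By the outcome, as a careful person would: the job done as asked, in the order asked, and still so for the second after the job is handed in, with the robot touching nothing.
It also fails if it takes over 58 s, if anything falls off the work surface, if the arm or the gripper's body presses on something with over 40 N, if the wrist force passes 120 N, or if a joint passes its speed limit or range.

## Working session

There is one attempt and no reset: what is moved stays moved. The work goes in short steps, Python scripts to look and compute and a tool call to move; the robot and the scene stay as the last step left them, time stands still between calls to the robot, and variables do not carry over. Pictures are saved under pics/ and viewed, at most 10 in all, crops included, and the job is handed in when it is done.

Besides the shell and the picture viewer there is one more tool, called after "Call:" in YAML: its name, and indented under it one key for each argument. move_arm: Moves the arm, as the interface text tells. Its arguments: {"type":"object","properties":{"moves":{"type":"array","items":{"type":"object","properties":{"offset":{"type":"array","items":{"type":"number"}},"angular":{"type":"array","items":{"type":"number"}}}}},"jaw":{"type":"number"},"grip_force":{"type":"number"}},"required":["moves"]}

```bash
mkdir -p pics
python3 - <<'E'
from workcell import get_state,cams,bot
import cv2,numpy as np
for n in("scene","top"):
    im=cams.grab_frame(n); cv2.imwrite(f"pics/{n}0.png",im[:,:,::-1]); c=cams.get_calibration(n); print(n,c)
s=get_state();print(s["eef_pos"],s["eef_rot"],s["time"],bot.tcp_to_grasp,s["ft_force"])
E
```

```text
scene {'fx': 405.4342078676574, 'fy': 405.4342078676574, 'cx': 312.87119793213026, 'cy': 198.3277812567733, 'R': array([[-0.0216676 ,  0.9997243 , -0.00904683],
       [ 0.57270714,  0.00499448, -0.81974483],
       [-0.81947364, -0.02294308, -0.57265746]]), 't': array([-0.04240979, -0.17308902,  1.42038173])}
top {'fx': 378.5602353457982, 'fy': 378.5602353457982, 'cx': 317.51623166722766, 'cy': 200.19031396982876, 'R': array([[-0.02680204, -0.99957158,  0.01176047],
       [-0.99859243,  0.02623342, -0.04609728],
       [ 0.04576902, -0.01297942, -0.99886772]]), 't': array([0.04177283, 0.50740736, 0.9076202 ])}
[ 0.30181183 -0.6583869   0.23024602] [ 9.76987257e-01  2.13295253e-01 -2.77362727e-04 -9.78202853e-04] 0.1 0.0187 [-0.01688322 -0.30762011  0.27912776]
```

View pics/scene0.png

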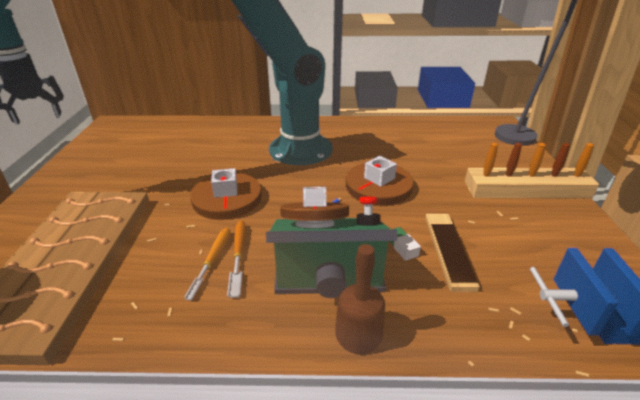

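View pics/top0.png

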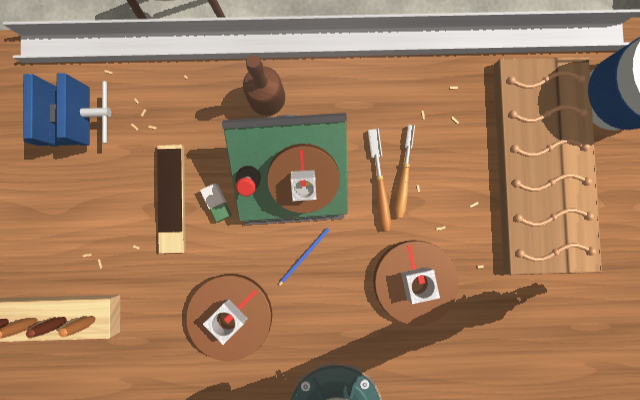

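Three candidate wheels in the top view: one on the unit at (303,180), and loose ones at (228,318) and (414,283). The one on the spindle looks the smallest although it is nearest the camera, so it fits the description. I'll confirm in a crop.

Run:
```python
import cv2
im=cv2.imread("pics/top0.png");cv2.imwrite("pics/c1.png",cv2.resize(im[105:235,215:360],None,fx=4.5,fy=4.5,interpolation=cv2.INTER_CUBIC))
```

```text
(no output)
```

View pics/c1.png

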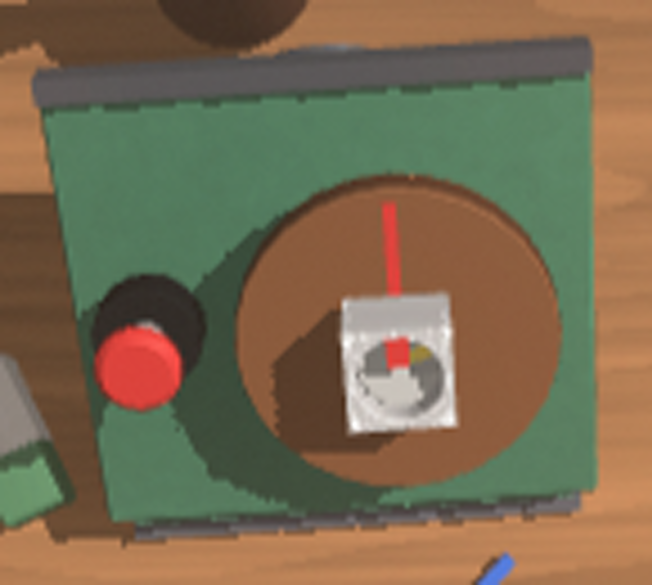

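The crop confirms it: the wheel on the unit's shaft, with the tab at crop (397,350), the yellow keyway floor at (422,353) just clockwise of it, and the hub's top face corners at about (343,330), (452,322), (457,427), (350,433). The plunger head is at (139,368). Next, the scene view.

Run:
```python
import cv2,numpy as np
im=cv2.imread("pics/scene0.png");cv2.imwrite("pics/c2.png",cv2.resize(im[175:300,260:430],None,fx=4.5,fy=4.5,interpolation=cv2.INTER_CUBIC))
def red(f,x0,x1,y0,y1):
    h=cv2.cvtColor(cv2.imread(f),cv2.COLOR_BGR2HSV); m=((h[...,0]<6)|(h[...,0]>174))&(h[...,1]>170)&(h[...,2]>120)
    k=np.zeros_like(m);k[y0:y1,x0:x1]=m[y0:y1,x0:x1]
    n,l,s,c=cv2.connectedComponentsWithStats(k.astype(np.uint8))
    for i in range(1,n): print(f,s[i],c[i])
red("pics/top0.png",215,360,105,235);red("pics/scene0.png",260,430,175,300)
h=cv2.cvtColor(cv2.imread("pics/top0.png"),cv2.COLOR_BGR2HSV)
y=(abs(h[...,0].astype(int)-28)<6)&(h[...,1]>100); y[:175]=0;y[195:]=0;y[:,:290]=0;y[:,316:]=0
print(np.argwhere(y)[:,::-1].mean(0),y.sum())
```

```text
pics/top0.png [300 150   4  20  59] [301.52542373 159.49152542]
pics/top0.png [236 178  19  18 262] [245.22519084 186.33206107]
pics/top0.png [301 181   5   5  25] [303. 183.]
pics/scene0.png [359 182  13   8  27] [364.51851852 185.48148148]
pics/scene0.png [359 196  18   8 123] [367.44715447 199.50406504]
pics/scene0.png [313 207   3   2   5] [314.2 207.4]
[308.28571429 183.14285714] 7
```

View pics/c2.png

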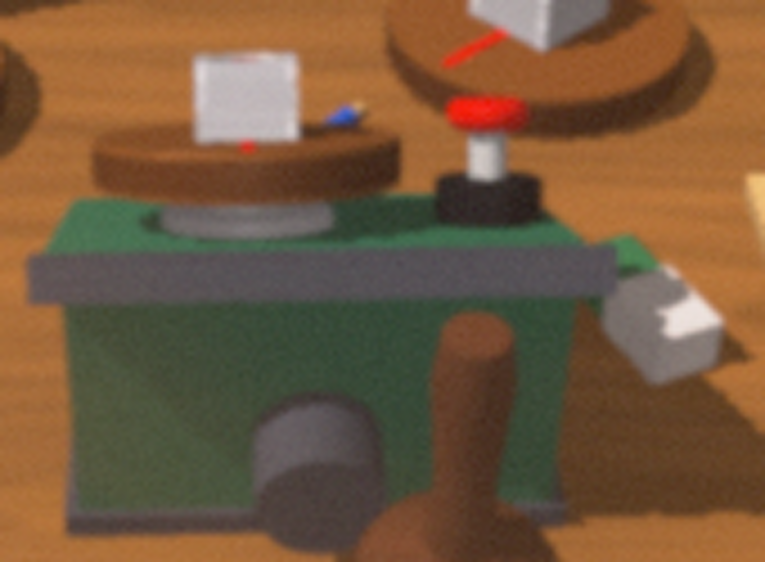

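```bash
cat > h.py <<'E'
from workcell import get_state,cams,bot
import cv2,numpy as np
from scipy.spatial.transform import Rotation as Ro
C={n:cams.get_calibration(n) for n in("top","scene")}
def P(n):
    c=C[n];return np.array([[c["fx"],0,c["cx"]],[0,c["fy"],c["cy"]],[0,0,1]])@np.c_[c["R"],c["t"]]
def tri(a,b):
    X=cv2.triangulatePoints(P("top"),P("scene"),np.array(a,float).reshape(2,1),np.array(b,float).reshape(2,1));X=X[:3,0]/X[3,0]
    e=[np.round(proj(n,X)-p,1) for n,p in(("top",a),("scene",b))];return X,e
def proj(n,X): q=P(n)@np.r_[X,1];return q[:2]/q[2]
def cast(n,p,p0,nv):
    c=C[n];o=-c["R"].T@c["t"];d=c["R"].T@np.array([(p[0]-c["cx"])/c["fx"],(p[1]-c["cy"])/c["fy"],1]);return o+d*((p0-o)@nv)/(d@nv)
t=lambda x,y:((x+.5)/4.5-.5+215,(y+.5)/4.5-.5+105)
s=lambda x,y:((x+.5)/4.5-.5+260,(y+.5)/4.5-.5+175)
E
python3 - <<'E'
from h import *
np.set_printoptions(precision=4,suppress=True)
for n,a,b in [("E",(397.5,326),(246,53)),("Eb",(396,295),(247,142)),("EL",(343,330),(299,53)),("ER",(452,322),(193,53)),("plg",(139,368),(487,108)),("barL",(35,72),(615,248)),("barR",(590,40),(30,256))]:
    X,e=tri(t(*a),s(*b));print(n,X,*e)
    if n=="E":E=X
    if n=="barL":B=X
    if n=="barR":
        d=X-B;psi=np.arctan2(d[0],-d[1]);print("bar",np.linalg.norm(d),psi)
ps=psi
for ps in (psi,0.0,0.05):
    a=np.array([-.5*np.cos(ps),-.5*np.sin(ps),np.cos(np.pi/6)])
    q=[cast("top",t(*p),E,a) for p in((343,330),(452,322),(457,427),(350,433))]
    c=np.mean(q,0);print(ps,"top centre",c,"sides",[round(np.linalg.norm(q[i]-q[i-1]),4) for i in range(4)])
    ux=np.array([np.cos(np.pi/6)*np.cos(ps),np.cos(np.pi/6)*np.sin(ps),.5]);uy=np.cross(a,ux)
    ang=lambda v:np.arctan2(v@uy,v@ux)
    S=c-.074*a;print("spindle",S)
    print("tab bearing",ang(q[0]-q[3]),ang(q[1]-q[2]),ang(q[3]-q[2])-np.pi/2,"tabtop",ang(cast("top",(303,183),E,a)-c),np.linalg.norm(cast("top",(303,183),E,a)-c))
    k=cast("top",(308.3,183.1),S+.044*a,a)-S-.044*a;print("key",ang(k),np.linalg.norm(k))
    F=S
    p=cast("top",(245.2,186.3),tri(t(139,368),s(487,108))[0],a)-S;print("plg in spindle",p@ux,p@uy,p@a,np.hypot(p@ux,p@uy))
E
```

```text
E [0.5451 0.0584 0.2008] [-0.4  0. ] [-0.3  0. ]
Eb [0.5634 0.0593 0.1624] [-0.2  0. ] [-0.1  0. ]
EL [0.544  0.0826 0.2002] [-0.8  0. ] [-0.6  0. ]
ER [0.5462 0.0342 0.2014] [ 0. -0.] [ 0. -0.]
plg [0.5333 0.1756 0.1618] [-0.  0.] [-0.  0.]
barL [0.6641 0.216  0.1816] [-0.2 -0. ] [-0.2  0. ]
barR [ 0.6724 -0.0299  0.1821] [-0.3  0. ] [-0.3 -0. ]
bar 0.24605970130697524 0.03387491745349306
0.03387491745349306 top centre [0.5233 0.0572 0.1882] sides [np.float64(0.0499), np.float64(0.0469), np.float64(0.0508), np.float64(0.0474)]
spindle [0.5603 0.0585 0.1241]
tab bearing -0.0169270981776724 -0.0060120755198649015 -0.004540928609054973 tabtop 0.03364601088551652 0.012556013025694
key -1.7917309915510302 0.009867807470123044
plg in spindle -0.000893253369952756 0.11852366484887275 0.04408130626328798 0.11852703080222185
0.0 top centre [0.5233 0.0573 0.1882] sides [np.float64(0.0499), np.float64(0.0469), np.float64(0.0507), np.float64(0.0475)]
spindle [0.5603 0.0573 0.1242]
tab bearing 0.012407921731625669 0.0233241250806215 0.03352869381690193 tabtop 0.0619022587418146 0.01255072482980487
key -1.7654842295233104 0.00937048724193598
plg in spindle -0.004386857039229523 0.11892417714706807 0.04606991373969859 0.11900506050076133
0.05 top centre [0.5233 0.0572 0.1882] sides [np.float64(0.0498), np.float64(0.0469), np.float64(0.0508), np.float64(0.0474)]
spindle [0.5603 0.0591 0.1241]
tab bearing -0.030883138733743588 -0.01997893519452683 -0.022663282870405643 tabtop 0.020206255228440304 0.012557365772115
key -1.8039402053184244 0.010104612422266632
plg in spindle 0.0007630942181226508 0.11828535825783848 0.04313297994013867 0.11828781970672606
```

The numbers hold up: hub top centre (0.523, 0.057, 0.188), plunger 118.5 mm from the axis, unit yaw 0.034, tab bearing about 0, and the keyway roughly 1.4–1.8 rad clockwise. Next I work out the pregrasp.

```bash
cat >> h.py <<'E'
ps=.034
a=np.array([-.5*np.cos(ps),-.5*np.sin(ps),np.cos(np.pi/6)]);ux=np.array([np.cos(np.pi/6)*np.cos(ps),np.cos(np.pi/6)*np.sin(ps),.5]);uy=np.cross(a,ux)
c=np.array([.5233,.0572,.1882]);S=c-.074*a
def tool(th): # tool y at bearing th about a from ux
    y=np.cos(th)*ux+np.sin(th)*uy;z=-a;return Ro.from_matrix(np.c_[np.cross(y,z),y,z])
def rel(p,R):
    s=get_state();R0=Ro.from_quat(s["eef_rot"]);print("t",s["time"],"cm",np.round(R0.inv().apply(p-s["eef_pos"])*100,2),"deg",np.round((R0.inv()*R).as_rotvec(degrees=True),1),"q",np.round(s["joint_positions"],2),"F",np.round(s["ft_force"],1),"w",s["gripper_width"])
E
python3 - <<'E'
from h import *
rel(c+.06*a,tool(0))
rel(np.array([.35,-.45,.36]),tool(0))
E
```

```text
t 0.1 cm [ 47.19 -56.98  -0.88] deg [-26.5  17.5 -65.7] q [ 1.05  0.59  0.05  1.61 -0.03  0.94 -0.03] F [-0.  -0.3  0.3] w 0.08548627609201517
t 0.1 cm [ 13.06 -16.96 -12.94] deg [-26.5  17.5 -65.7] q [ 1.05  0.59  0.05  1.61 -0.03  0.94 -0.03] F [-0.  -0.3  0.3] w 0.08548627609201517
```

Call:
move_arm:
  moves:
    - {"offset":[5,-7,-5],"angular":[-4,2.5,-9]}
    - {"offset":[9,-12,-9],"angular":[-6,4,-15]}
    - {"offset":[13,-17,-13],"angular":[-9,6,-22]}
    - {"offset":[18,-23,-13],"angular":[-12,8,-30]}
    - {"offset":[23,-28,-13],"angular":[-15,10,-37]}
    - {"offset":[28,-34,-12],"angular":[-18,12,-44]}
    - {"offset":[33,-40,-11],"angular":[-21,14,-51]}
    - {"offset":[38,-46,-10],"angular":[-24,16,-58]}
    - {"offset":[43,-52,-8],"angular":[-26.5,17.5,-65.7]}
    - {"offset":[47.2,-57,-4],"angular":[-26.5,17.5,-65.7]}
    - {"offset":[47.2,-57,-4],"angular":[-26.5,17.5,-65.7]}
    - {"offset":[47.2,-57,-4],"angular":[-26.5,17.5,-65.7]}
    - {"offset":[47.2,-57,-2],"angular":[-26.5,17.5,-65.7]}
    - {"offset":[47.2,-57,-0.9],"angular":[-26.5,17.5,-65.7]}
    - {"offset":[47.2,-57,-0.9],"angular":[-26.5,17.5,-65.7]}
    - {"offset":[47.2,-57,-0.9],"angular":[-26.5,17.5,-65.7]}
  jaw: 100

```text
time: 1.7
eef_pos: [0.4655, -0.0474, 0.2746]
eef_rot: [0.675, 0.693, 0.178, 0.181]
ft_force: [0.7, -0.1, 0.4]
gripper_width: 0.0856
grip_force: 0.0
```

Run:
```python
from h import *
rel(c+.06*a,tool(0)); rel(c-.031*a,tool(0))
```

```text
t 1.7 cm [10.33  0.99  4.39] deg [-0.5  0.8 -0.2] q [ 0.38  0.08 -0.39  2.43  0.2   0.13 -0.17] F [ 0.7 -0.1  0.4] w 0.08560690966855038
t 1.7 cm [10.45  1.08 13.49] deg [-0.5  0.8 -0.2] q [ 0.38  0.08 -0.39  2.43  0.2   0.13 -0.17] F [ 0.7 -0.1  0.4] w 0.08560690966855038
```

Call:
move_arm:
  moves:
    - {"offset":[3,0.3,1.3],"angular":[0,0,0]}
    - {"offset":[6,0.6,2.6],"angular":[-0.5,0.8,-0.2]}
    - {"offset":[9,0.9,4],"angular":[-0.5,0.8,-0.2]}
    - {"offset":[10.3,1,4.4],"angular":[-0.5,0.8,-0.2]}
    - {"offset":[10.3,1,4.4],"angular":[-0.5,0.8,-0.2]}
    - {"offset":[10.3,1,4.4],"angular":[-0.5,0.8,-0.2]}

```text
time: 2.3
eef_pos: [0.492, 0.0434, 0.2433]
eef_rot: [0.672, 0.694, 0.184, 0.18]
ft_force: [0.2, -0.5, -0.2]
gripper_width: 0.0853
grip_force: 0.0
```

Run:
```python
from h import *
rel(c+.06*a,tool(0)); rel(c-.031*a,tool(0))
```

```text
t 2.3 cm [ 1.27 -0.    0.36] deg [-0.1  0.2 -0.1] q [-0.38  0.16  0.15  2.45  1.3   0.08 -1.49] F [ 0.2 -0.5 -0.2] w 0.08531233713680889
t 2.3 cm [1.31 0.02 9.46] deg [-0.1  0.2 -0.1] q [-0.38  0.16  0.15  2.45  1.3   0.08 -1.49] F [ 0.2 -0.5 -0.2] w 0.08531233713680889
```

Call:
move_arm:
  moves:
    - {"offset":[1.3,0,0.4],"angular":[0,0.2,0]}
    - {"offset":[1.3,0,0.4],"angular":[0,0.2,0]}
    - {"offset":[1.3,0,0.4],"angular":[0,0.2,0]}
    - {"offset":[1.3,0,0.4],"angular":[0,0.2,0]}

```text
time: 2.7
eef_pos: [0.4933, 0.0548, 0.2402]
eef_rot: [0.673, 0.693, 0.185, 0.179]
ft_force: [-0.2, -0.3, -0.6]
gripper_width: 0.0854
grip_force: 0.0
```

Run:
```python
from h import *
rel(c-.031*a,tool(0))
cv2.imwrite("pics/t2.png",cv2.resize(cams.grab_frame("top")[100:240,210:370,::-1],None,fx=4.5,fy=4.5))
```

```text
t 2.7 cm [0.15 0.02 9.11] deg [-0.1  0.1 -0.2] q [-0.42  0.17  0.17  2.45  1.4   0.09 -1.61] F [-0.2 -0.3 -0.6] w 0.08536405740207857
```

View pics/t2.png

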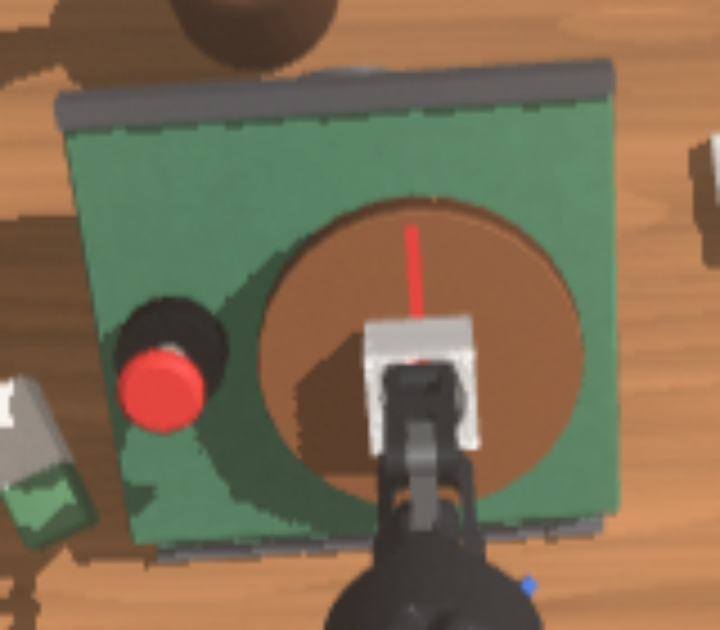

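The gripper is centred over the hub (finger at crop x≈422, hub 365–478) and lined up with its faces. I go down and grasp.

Call:
move_arm:
  moves:
    - {"offset":[0.1,0,2],"angular":[0,0,0]}
    - {"offset":[0.1,0,4],"angular":[0,0,0]}
    - {"offset":[0.1,0,6],"angular":[0,0,0]}
    - {"offset":[0.1,0,7.5],"angular":[0,0,0]}
    - {"offset":[0.1,0,8.5],"angular":[0,0,0]}
    - {"offset":[0.1,0,9.1],"angular":[0,0,0]}
    - {"offset":[0.1,0,9.1],"angular":[0,0,0]}
    - {"offset":[0.1,0,9.1],"angular":[0,0,0]}

```text
time: 3.55
eef_pos: [0.5386, 0.0581, 0.1618]
eef_rot: [0.672, 0.694, 0.185, 0.179]
ft_force: [-1.0, 0.0, 0.6]
gripper_width: 0.0856
grip_force: 0.0
```

Call:
move_arm:
  moves:
    - {"offset":[0,0,0],"angular":[0,0,0]}
    - {"offset":[0,0,0],"angular":[0,0,0]}
    - {"offset":[0,0,0],"angular":[0,0,0]}
    - {"offset":[0,0,0],"angular":[0,0,0]}
    - {"offset":[0,0,0],"angular":[0,0,0]}
    - {"offset":[0,0,0],"angular":[0,0,0]}
    - {"offset":[0,0,0],"angular":[0,0,0]}
    - {"offset":[0,0,0],"angular":[0,0,0]}
  jaw: 0
  grip_force: 25

```text
time: 4.35
eef_pos: [0.5366, 0.0588, 0.1609]
eef_rot: [0.672, 0.695, 0.185, 0.178]
ft_force: [-3.8, 0.6, 4.4]
gripper_width: 0.0477
grip_force: 25.6
```

Run:
```python
from h import *
rel(c-.031*a,tool(0))
```

```text
t 4.35 cm [-0.11  0.21  0.07] deg [-0.3 -0.1 -0. ] q [-0.01  0.41 -0.31  2.42  2.22  0.29 -2.41] F [-3.8  0.6  4.4] w 0.047678530375925655
```

Call:
move_arm:
  moves:
    - {"offset":[0,0,0],"angular":[0,0,5]}
    - {"offset":[0,0,0],"angular":[0,0,10]}
    - {"offset":[0,0,0],"angular":[0,0,15]}
    - {"offset":[0,0,0],"angular":[0,0,20]}
    - {"offset":[0,0,0],"angular":[0,0,20]}

```text
time: 4.85
eef_pos: [0.5369, 0.0591, 0.161]
eef_rot: [0.782, 0.567, 0.213, 0.143]
ft_force: [-6.2, 0.7, 4.9]
gripper_width: 0.0476
grip_force: 25.8
```

Run:
```python
from h import *
rel(c-.031*a,tool(0)); print(get_state()["moment"])
```

```text
t 4.85 cm [-0.07  0.22  0.07] deg [ -0.3  -0.  -20.1] q [ 0.07  0.42 -0.41  2.42  2.14  0.33 -2.67] F [-6.2  0.7  4.9] w 0.04761405303386908
[0.05963069 0.97102372 0.07776602]
```

Call:
move_arm:
  moves:
    - {"offset":[0,0,0],"angular":[0,0,6]}
    - {"offset":[0,0,0],"angular":[0,0,12]}
    - {"offset":[0,0,0],"angular":[0,0,18]}
    - {"offset":[0,0,0],"angular":[0,0,20]}
    - {"offset":[0,0,0],"angular":[0,0,20]}

```text
time: 5.35
eef_pos: [0.5368, 0.059, 0.1609]
eef_rot: [0.869, 0.423, 0.235, 0.104]
ft_force: [-5.0, -0.2, 4.4]
gripper_width: 0.0475
grip_force: 25.7
```

Call:
move_arm:
  moves:
    - {"offset":[0,0,0],"angular":[0,0,0]}
    - {"offset":[0,0,0],"angular":[0,0,0]}
    - {"offset":[0,0,0],"angular":[0,0,0]}
    - {"offset":[0,0,0],"angular":[0,0,0]}
    - {"offset":[0,0,0],"angular":[0,0,0]}
    - {"offset":[0,0,0],"angular":[0,0,0]}
    - {"offset":[0,0,-2],"angular":[0,0,0]}
    - {"offset":[0,0,-4],"angular":[0,0,0]}
    - {"offset":[0,0,-4.5],"angular":[0,0,0]}
    - {"offset":[0,0,-4.5],"angular":[0,0,0]}
  jaw: 100

```text
time: 6.35
eef_pos: [0.5166, 0.0576, 0.201]
eef_rot: [0.869, 0.422, 0.236, 0.105]
ft_force: [0.1, 0.6, -0.5]
gripper_width: 0.0853
grip_force: 0.0
```

Run:
```python
from h import *
rel(c-.031*a,tool(-np.radians(40)));rel(c-.031*a,tool(-np.radians(40)+np.pi/2))
```

```text
t 6.35 cm [-0.08 -0.    4.54] deg [ 0.   0.  -0.1] q [ 0.07  0.3  -0.4   2.43  1.89  0.26 -2.79] F [ 0.1  0.6 -0.5] w 0.08525453070552493
t 6.35 cm [-0.08 -0.    4.54] deg [ -0.    0.  -90.1] q [ 0.07  0.3  -0.4   2.43  1.89  0.26 -2.79] F [ 0.1  0.6 -0.5] w 0.08525453070552493
```

Call:
move_arm:
  moves:
    - {"offset":[0,0,0],"angular":[0,0,-8]}
    - {"offset":[0,0,0],"angular":[0,0,-16]}
    - {"offset":[0,0,0],"angular":[0,0,-24]}
    - {"offset":[0,0,0],"angular":[0,0,-32]}
    - {"offset":[0,0,0],"angular":[0,0,-40]}
    - {"offset":[0,0,0],"angular":[0,0,-48]}
    - {"offset":[0,0,0],"angular":[0,0,-56]}
    - {"offset":[0,0,0],"angular":[0,0,-64]}
    - {"offset":[0,0,0],"angular":[0,0,-72]}
    - {"offset":[0,0,0],"angular":[0,0,-80]}
    - {"offset":[0,0,0],"angular":[0,0,-88]}
    - {"offset":[0,0,0],"angular":[0,0,-90]}
    - {"offset":[0,0,0],"angular":[0,0,-90]}

```text
time: 7.65
eef_pos: [0.5165, 0.0577, 0.1996]
eef_rot: [0.317, 0.913, 0.092, 0.24]
ft_force: [0.3, 0.4, 0.2]
gripper_width: 0.0855
grip_force: 0.0
```

Run:
```python
from h import *
rel(c-.031*a,tool(-np.radians(40)+np.pi/2))
cv2.imwrite("pics/t3.png",cv2.resize(cams.grab_frame("top")[100:240,210:370,::-1],None,fx=4.5,fy=4.5))
```

```text
t 7.65 cm [-0.07 -0.03  4.42] deg [-0.1 -0.1 -0.2] q [-0.26  0.29 -0.01  2.44  2.24  0.15 -1.58] F [0.3 0.4 0.2] w 0.08548007504499991
```

View pics/t3.png

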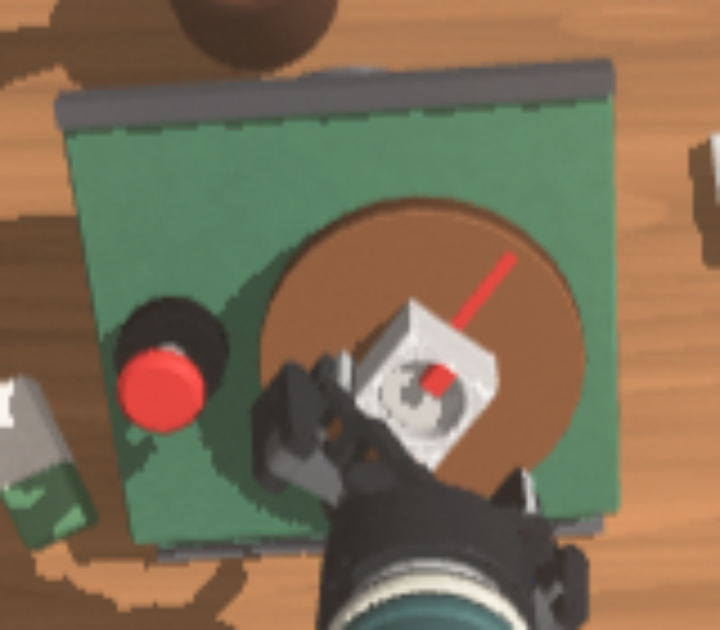

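The wheel has turned 40° with the tool: tab at crop (440,378), line towards the upper right. I regrasp and turn on with a light push along the axis, so the drop shows as movement along z.

Call:
move_arm:
  moves:
    - {"offset":[0,0,2],"angular":[0,0,0]}
    - {"offset":[0,0,3.5],"angular":[0,0,0]}
    - {"offset":[0,0,4.4],"angular":[0,0,0]}
    - {"offset":[0,0,4.4],"angular":[0,0,0]}
    - {"offset":[0,0,4.4],"angular":[0,0,0]}

```text
time: 8.2
eef_pos: [0.5381, 0.058, 0.1619]
eef_rot: [0.316, 0.913, 0.092, 0.24]
ft_force: [0.6, 0.3, -1.0]
gripper_width: 0.0855
grip_force: 0.0
```

Call:
move_arm:
  moves:
    - {"offset":[0,0,0],"angular":[0,0,0]}
    - {"offset":[0,0,0],"angular":[0,0,0]}
    - {"offset":[0,0,0],"angular":[0,0,0]}
    - {"offset":[0,0,0],"angular":[0,0,0]}
    - {"offset":[0,0,0],"angular":[0,0,0]}
    - {"offset":[0,0,0],"angular":[0,0,0]}
    - {"offset":[0,0,0],"angular":[0,0,0]}
    - {"offset":[0,0,0.3],"angular":[0,0,0]}
  jaw: 0
  grip_force: 30

```text
time: 9.0
eef_pos: [0.5383, 0.0581, 0.1609]
eef_rot: [0.316, 0.913, 0.092, 0.241]
ft_force: [-23.1, -2.1, 40.0]
gripper_width: 0.0479
grip_force: 33.2
```

Run:
```python
from h import *
rel(c-.031*a,tool(-np.radians(40)+np.pi/2))
```

```text
t 9.0 cm [-0.07  0.01 -0.02] deg [-0.  -0.  -0.1] q [-0.1   0.4  -0.19  2.42  2.36  0.26 -1.69] F [-23.1  -2.1  40. ] w 0.04792669177829093
```

Call:
move_arm:
  moves:
    - {"offset":[0,0,0.1],"angular":[0,0,5]}
    - {"offset":[0,0,0.1],"angular":[0,0,10]}
    - {"offset":[0,0,0.1],"angular":[0,0,15]}
    - {"offset":[0,0,0.1],"angular":[0,0,20]}
    - {"offset":[0,0,0.1],"angular":[0,0,20]}

```text
time: 9.5
eef_pos: [0.5382, 0.0582, 0.1595]
eef_rot: [0.47, 0.844, 0.133, 0.221]
ft_force: [-10.8, -2.2, 15.9]
gripper_width: 0.0476
grip_force: 31.8
```

Run:
```python
from h import *
rel(c-.031*a,tool(-np.radians(40)+np.pi/2));print(get_state()["moment"])
```

```text
t 9.5 cm [-0.11  0.1  -0.13] deg [ -0.1  -0.1 -20.2] q [-0.03  0.41 -0.29  2.42  2.26  0.29 -1.93] F [-10.8  -2.2  15.9] w 0.047585676003601876
[-0.23330488  0.67179284 -0.21894808]
```

Call:
move_arm:
  moves:
    - {"offset":[0,0,0],"angular":[0,0,5]}
    - {"offset":[0,0,0],"angular":[0,0,10]}
    - {"offset":[0,0,0],"angular":[0,0,15]}
    - {"offset":[0,0,0],"angular":[0,0,15]}

```text
time: 9.9
eef_pos: [0.5391, 0.0577, 0.1577]
eef_rot: [0.577, 0.776, 0.16, 0.201]
ft_force: [-1.3, -1.8, -4.5]
gripper_width: 0.0477
grip_force: 31.5
```

Call:
move_arm:
  moves:
    - {"offset":[0,0,0],"angular":[0,0,5]}
    - {"offset":[0,0,0],"angular":[0,0,10]}
    - {"offset":[0,0,0],"angular":[0,0,10]}

```text
time: 10.2
eef_pos: [0.5395, 0.0575, 0.1579]
eef_rot: [0.641, 0.723, 0.176, 0.187]
ft_force: [0.2, -2.2, -5.1]
gripper_width: 0.0476
grip_force: 32.0
```

Run:
```python
from h import *
rel(c-.031*a,tool(-np.radians(40)+np.pi/2));print(get_state()["moment"]@-a)
```

```text
t 10.2 cm [ 0.02  0.12 -0.34] deg [ -0.2  -0.1 -45. ] q [ 0.07  0.43 -0.41  2.41  2.15  0.33 -2.24] F [ 0.2 -2.2 -5.1] w 0.04755186965177693
-0.11452068838995115
```

The push force vanished at about 75° of turn, so the tab is off the shaft's end. I push down gently.

Call:
move_arm:
  moves:
    - {"offset":[0,0,0.15],"angular":[0,0,0]}
    - {"offset":[0,0,0.3],"angular":[0,0,0]}
    - {"offset":[0,0,0.3],"angular":[0,0,0]}

```text
time: 10.5
eef_pos: [0.5406, 0.0576, 0.1559]
eef_rot: [0.64, 0.724, 0.176, 0.187]
ft_force: [-4.3, -3.1, 4.0]
gripper_width: 0.0481
grip_force: 33.3
```

Run:
```python
from h import *
rel(c-.043*a,tool(-np.radians(85)+np.pi/2));print(get_state()["moment"]@-a)
```

```text
t 10.5 cm [0.01 0.12 0.64] deg [-0.2  0.1  0.1] q [ 0.07  0.43 -0.41  2.41  2.16  0.34 -2.25] F [-4.3 -3.1  4. ] w 0.048057547291954966
-0.12492397772066438
```

Call:
move_arm:
  moves:
    - {"offset":[0,0,0.1],"angular":[0,0,0]}
    - {"offset":[0,0,0.2],"angular":[0,0,0]}
    - {"offset":[0,0,0.3],"angular":[0,0,0]}
    - {"offset":[0,0,0.3],"angular":[0,0,0]}

```text
time: 10.9
eef_pos: [0.5418, 0.0576, 0.1538]
eef_rot: [0.64, 0.724, 0.177, 0.188]
ft_force: [-8.5, -4.5, 9.7]
gripper_width: 0.048
grip_force: 34.3
```

Run:
```python
from h import *
rel(c-.043*a,tool(-np.radians(85)+np.pi/2));print(get_state()["moment"]@-a)
```

```text
t 10.9 cm [0.01 0.12 0.4 ] deg [-0.1  0.1  0.1] q [ 0.08  0.44 -0.41  2.41  2.17  0.35 -2.25] F [-8.5 -4.5  9.7] w 0.04795184580891467
-0.20178708286407082
```

Call:
move_arm:
  moves:
    - {"offset":[0,0,0],"angular":[0,0,0]}
    - {"offset":[0,0,0],"angular":[0,0,0]}
    - {"offset":[0,0,0],"angular":[0,0,0]}
    - {"offset":[0,0,0],"angular":[0,0,0]}
    - {"offset":[0,0,0],"angular":[0,0,0]}
    - {"offset":[0,0,0],"angular":[0,0,0]}
    - {"offset":[0,0,-2],"angular":[0,0,0]}
    - {"offset":[0,0,-5],"angular":[0,0,0]}
    - {"offset":[0,0,-8],"angular":[0,0,0]}
    - {"offset":[0,0,-8],"angular":[0,0,0]}
  jaw: 100

```text
time: 11.9
eef_pos: [0.5031, 0.0574, 0.2253]
eef_rot: [0.641, 0.722, 0.179, 0.188]
ft_force: [0.1, -0.1, 0.1]
gripper_width: 0.0854
grip_force: 0.0
```

Run:
```python
from h import *
rel(c-.043*a,tool(-np.radians(85)+np.pi/2))
t_=cams.grab_frame("top")[...,::-1];s_=cams.grab_frame("scene")[...,::-1];cv2.imwrite("pics/tf.png",t_);cv2.imwrite("pics/sf.png",s_)
A=cv2.resize(t_[110:230,215:360],(580,480),interpolation=cv2.INTER_CUBIC)
B=cv2.resize(s_[175:245,260:430],(580,239),interpolation=cv2.INTER_CUBIC)
M=cv2.resize(np.vstack([A[160:480],B]),None,fx=1.04,fy=1.04);print(M.shape);cv2.imwrite("pics/m4.png",M)
```

```text
t 11.9 cm [-0.08 -0.13  8.52] deg [ 0.1  0.  -0.1] q [-0.17  0.22 -0.12  2.44  1.75  0.15 -1.88] F [ 0.1 -0.1  0.1] w 0.0853976170307946
(581, 603, 3)
```

View pics/m4.png

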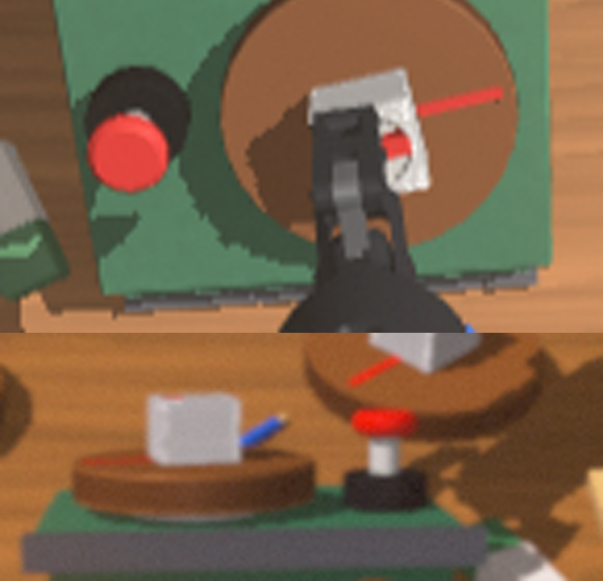

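The wheel has dropped: the flange is almost hidden and the tab points right, at about -77°. I check the height by projecting the hub's top corners, seen in the scene view at about (301.7,193.0) and (327.6,191.9).

Run:
```python
from h import *
for pr in(0,.003,.006,.012):
  for th in np.radians([-77]):
    x=np.cos(th)*ux+np.sin(th)*uy;y=np.cross(a,x);T=S+(.062+pr)*a
    print(pr,[np.round(proj("scene",T+.024*(i*x+j*y)),1) for i,j in((1,1),(-1,1))],"line top",[np.round(proj("top",T-.038*a+r*x),1) for r in(.026,.07)])
p=lambda u,v:(215+u/4.16,110+38.5+1.5+v/4.16)
print(p(415,111),p(500,93))
q=lambda u,v:cast("top",p(u,v),S+.024*a,a)-S
for pr in(.024,.036):
  d=cast("top",p(500,93),S+pr*a,a)-cast("top",p(415,111),S+pr*a,a);print(np.degrees(np.arctan2(d@uy,d@ux)))
# scene disc rim bottom row near its middle, flange
s_=cv2.imread("pics/sf.png");print([tuple(r) for r in s_[196:224,305]])
for pr in(0,.003,.006,.012): print(pr,[round(max(proj("scene",S+(pr+h)*a+.075*(np.cos(f)*ux+np.sin(f)*uy))[1] for f in np.linspace(-1,1,41)),1) for h in(0,.024)])
```

```text
0 [array([305.3, 192.3]), array([327.3, 191.6])] line top [array([315.5, 175.1]), array([336. , 169.5])]
0.003 [array([305.3, 190.9]), array([327.3, 190.2])] line top [array([315.5, 175.7]), array([336.1, 170.1])]
0.006 [array([305.3, 189.5]), array([327.3, 188.8])] line top [array([315.6, 176.3]), array([336.2, 170.6])]
0.012 [array([305.2, 186.6]), array([327.2, 186. ])] line top [array([315.7, 177.5]), array([336.5, 171.8])]
(314.75961538461536, 176.68269230769232) (335.1923076923077, 172.35576923076923)
-80.66872427083163
-80.66872427083153
[(np.uint8(193), np.uint8(192), np.uint8(201)), (np.uint8(181), np.uint8(181), np.uint8(191)), (np.uint8(180), np.uint8(178), np.uint8(187)), (np.uint8(177), np.uint8(178), np.uint8(187)), (np.uint8(184), np.uint8(183), np.uint8(192)), (np.uint8(181), np.uint8(179), np.uint8(189)), (np.uint8(183), np.uint8(181), np.uint8(191)), (np.uint8(183), np.uint8(182), np.uint8(190)), (np.uint8(182), np.uint8(182), np.uint8(190)), (np.uint8(177), np.uint8(177), np.uint8(184)), (np.uint8(177), np.uint8(176), np.uint8(185)), (np.uint8(177), np.uint8(179), 
[... 221 characters left out ...]
.uint8(110), np.uint8(147)), (np.uint8(53), np.uint8(83), np.uint8(138)), (np.uint8(47), np.uint8(89), np.uint8(147)), (np.uint8(58), np.uint8(101), np.uint8(161)), (np.uint8(56), np.uint8(94), np.uint8(149)), (np.uint8(41), np.uint8(72), np.uint8(120)), (np.uint8(38), np.uint8(62), np.uint8(110)), (np.uint8(35), np.uint8(63), np.uint8(107)), (np.uint8(41), np.uint8(68), np.uint8(112)), (np.uint8(38), np.uint8(68), np.uint8(111)), (np.uint8(42), np.uint8(65), np.uint8(108)), (np.uint8(38), np.uint8(64), np.uint8(107))]
0 [np.float64(224.6), np.float64(212.8)]
0.003 [np.float64(223.2), np.float64(211.3)]
0.006 [np.float64(221.7), np.float64(209.8)]
0.012 [np.float64(218.7), np.float64(206.8)]
```

The corners match the home position to about 1 mm, and the disc rim dropped about 6 px, which equals 12 mm. I'll make sure with a light symmetric press on the hub rim.

Call:
move_arm:
  moves:
    - {"offset":[-0.1,-0.1,0],"angular":[0,0,-4]}
    - {"offset":[-0.1,-0.1,0],"angular":[0,0,-4]}
    - {"offset":[-0.1,-0.1,1],"angular":[0,0,-4]}
    - {"offset":[-0.1,-0.1,3],"angular":[0,0,-4]}
    - {"offset":[-0.1,-0.1,4.5],"angular":[0,0,-4]}
    - {"offset":[-0.1,-0.1,5.1],"angular":[0,0,-4]}
    - {"offset":[-0.1,-0.1,5.2],"angular":[0,0,-4]}
    - {"offset":[-0.1,-0.1,5.3],"angular":[0,0,-4]}
    - {"offset":[-0.1,-0.1,5.3],"angular":[0,0,-4]}
  jaw: 47

```text
time: 12.9
eef_pos: [0.529, 0.0569, 0.1766]
eef_rot: [0.616, 0.745, 0.171, 0.193]
ft_force: [0.3, -0.3, 0.8]
gripper_width: 0.04
grip_force: 0.0
```

Call:
move_arm:
  moves:
    - {"offset":[0,0,0.1],"angular":[0,0,0]}
    - {"offset":[0,0,0.1],"angular":[0,0,0]}

```text
time: 13.1
eef_pos: [0.5296, 0.0571, 0.1759]
eef_rot: [0.615, 0.745, 0.171, 0.193]
ft_force: [-0.0, 0.0, 0.6]
gripper_width: 0.0401
grip_force: 0.0
```

Call:
move_arm:
  moves:
    - {"offset":[0,0,0.1],"angular":[0,0,0]}
    - {"offset":[0,0,0.1],"angular":[0,0,0]}

```text
time: 13.3
eef_pos: [0.5302, 0.0571, 0.1748]
eef_rot: [0.616, 0.745, 0.171, 0.193]
ft_force: [0.3, -0.3, -0.1]
gripper_width: 0.0402
grip_force: 0.0
```

Call:
move_arm:
  moves:
    - {"offset":[0,0,0.1],"angular":[0,0,0]}
    - {"offset":[0,0,0.1],"angular":[0,0,0]}

```text
time: 13.5
eef_pos: [0.5306, 0.057, 0.1737]
eef_rot: [0.616, 0.745, 0.171, 0.193]
ft_force: [0.5, 0.7, 0.3]
gripper_width: 0.04
grip_force: 0.0
```

Call:
move_arm:
  moves:
    - {"offset":[0,0,0.1],"angular":[0,0,0]}
    - {"offset":[0,0,0.15],"angular":[0,0,0]}

```text
time: 13.7
eef_pos: [0.531, 0.057, 0.1729]
eef_rot: [0.615, 0.745, 0.171, 0.193]
ft_force: [-8.3, -0.4, 13.5]
gripper_width: 0.0398
grip_force: 7.7
```

Call:
move_arm:
  moves:
    - {"offset":[0,0,0.1],"angular":[0,0,0]}
    - {"offset":[0,0,0.1],"angular":[0,0,0]}

```text
time: 13.9
eef_pos: [0.531, 0.057, 0.1728]
eef_rot: [0.615, 0.745, 0.171, 0.194]
ft_force: [-10.2, -1.2, 18.6]
gripper_width: 0.0404
grip_force: 10.5
```

Call:
move_arm:
  moves:
    - {"offset":[0,0,0.1],"angular":[0,0,0]}
    - {"offset":[0,0,0.1],"angular":[0,0,0]}

```text
time: 14.1
eef_pos: [0.531, 0.0569, 0.1727]
eef_rot: [0.615, 0.745, 0.171, 0.194]
ft_force: [-15.9, -1.7, 28.5]
gripper_width: 0.0398
grip_force: 16.5
```

Run:
```python
from h import *
rel(c-.012*a,tool(-np.radians(80)+np.pi/2))
```

```text
t 14.1 cm [ 0.04  0.12 -0.53] deg [ 0.   0.1 -1. ] q [ 0.03  0.38 -0.36  2.43  2.14  0.29 -2.17] F [-15.9  -1.7  28.5] w 0.03975620978010744
```

Solid contact at the expected height (32 N, no further motion), so the wheel is seated. I retreat and go to the plunger.

Call:
move_arm:
  moves:
    - {"offset":[0,0,-2],"angular":[0,0,0]}
    - {"offset":[0,0,-5],"angular":[0,0,0]}
    - {"offset":[0,0,-6],"angular":[0,0,0]}
    - {"offset":[0,0,-6],"angular":[0,0,0]}
  jaw: 0

```text
time: 14.5
eef_pos: [0.5024, 0.0562, 0.2242]
eef_rot: [0.615, 0.744, 0.172, 0.194]
ft_force: [0.2, -0.3, 0.1]
gripper_width: -0.0001
grip_force: 0.0
```

Run:
```python
from h import *
rel(S+.064*a+.118*uy,tool(np.radians(9)))
```

```text
t 14.5 cm [11.69  1.84  5.17] deg [ 0.   0.  -0.1] q [-0.2   0.22 -0.08  2.44  1.78  0.14 -1.84] F [ 0.2 -0.3  0.1] w -0.00012854451018853275
```

Call:
move_arm:
  moves:
    - {"offset":[2,0.3,0],"angular":[0,0,0]}
    - {"offset":[4,0.6,0],"angular":[0,0,0]}
    - {"offset":[6,0.9,0],"angular":[0,0,0]}
    - {"offset":[8,1.2,0],"angular":[0,0,0]}
    - {"offset":[10,1.6,1],"angular":[0,0,0]}
    - {"offset":[11.7,1.8,3],"angular":[0,0,0]}
    - {"offset":[11.7,1.8,5],"angular":[0,0,0]}
    - {"offset":[11.7,1.8,5.2],"angular":[0,0,0]}
    - {"offset":[11.7,1.8,5.2],"angular":[0,0,0]}
    - {"offset":[11.7,1.8,5.2],"angular":[0,0,0]}

```text
time: 15.5
eef_pos: [0.5238, 0.1745, 0.1776]
eef_rot: [0.616, 0.744, 0.171, 0.193]
ft_force: [0.6, 0.8, 0.0]
gripper_width: 0.0003
grip_force: 0.0
```

Run:
```python
from h import *
rel(S+.044*a+.118*uy,tool(np.radians(9)))
cv2.imwrite("pics/s5.png",cv2.resize(cams.grab_frame("scene")[150:260,260:430,::-1],None,fx=4.5,fy=4.5))
```

```text
t 15.5 cm [0.06 0.16 1.85] deg [-0.2  0.  -0.2] q [-0.41  0.38 -0.17  2.37  1.79  0.32 -2.09] F [0.6 0.8 0. ] w 0.00029672144850972226
```

View pics/s5.png

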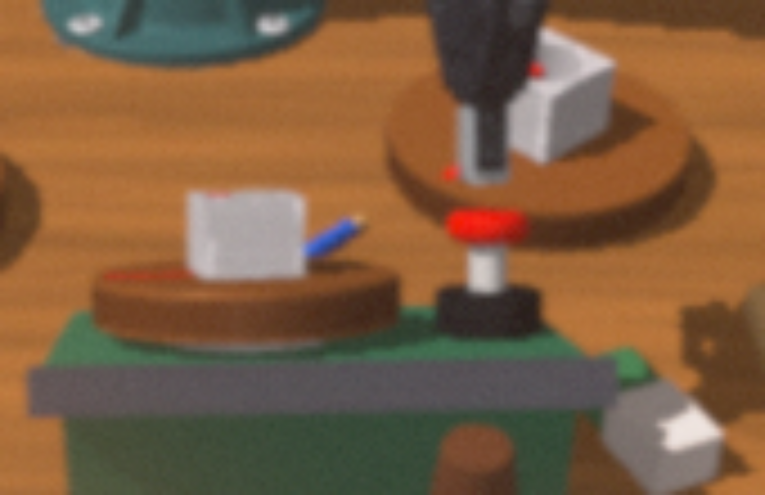

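The wheel is home, its underside just hiding the flange, and the fingertips are at crop (484,180), straight above the plunger head at (486,225). I press.

Call:
move_arm:
  moves:
    - {"offset":[0.1,0.1,0.5],"angular":[0,0,0]}
    - {"offset":[0.1,0.1,1],"angular":[0,0,0]}
    - {"offset":[0.1,0.1,1.5],"angular":[0,0,0]}
    - {"offset":[0.1,0.1,2],"angular":[0,0,0]}
    - {"offset":[0.1,0.1,2.4],"angular":[0,0,0]}
    - {"offset":[0.1,0.1,2.8],"angular":[0,0,0]}
    - {"offset":[0.1,0.1,3.2],"angular":[0,0,0]}
    - {"offset":[0.1,0.1,3.2],"angular":[0,0,0]}

```text
time: 16.35
eef_pos: [0.541, 0.177, 0.1507]
eef_rot: [0.615, 0.745, 0.171, 0.194]
ft_force: [-3.3, -0.2, 8.8]
gripper_width: -0.0
grip_force: 4.2
```

Call:
move_arm:
  moves:
    - {"offset":[0,0,0.1],"angular":[0,0,0]}
    - {"offset":[0,0,0.2],"angular":[0,0,0]}
    - {"offset":[0,0,0.2],"angular":[0,0,0]}

```text
time: 16.65
eef_pos: [0.5411, 0.1771, 0.1504]
eef_rot: [0.615, 0.745, 0.172, 0.194]
ft_force: [-13.2, -3.2, 25.5]
gripper_width: -0.0004
grip_force: 14.3
```

Call:
move_arm:
  moves:
    - {"offset":[0,0,0.1],"angular":[0,0,0]}
    - {"offset":[0,0,0.2],"angular":[0,0,0]}

```text
time: 16.85
eef_pos: [0.5414, 0.1772, 0.1501]
eef_rot: [0.614, 0.745, 0.173, 0.195]
ft_force: [-27.1, -5.4, 51.3]
gripper_width: 0.0002
grip_force: 29.4
```

A hard stop: 9 N (the spring at full travel), then the force climbs steeply with no further motion. I release and retreat.

Call:
move_arm:
  moves:
    - {"offset":[0,0,-0.5],"angular":[0,0,0]}
    - {"offset":[0,0,-1.5],"angular":[0,0,0]}
    - {"offset":[0,0,-3],"angular":[0,0,0]}
    - {"offset":[0,0,-6],"angular":[0,0,0]}
    - {"offset":[0,0,-10],"angular":[0,0,0]}
    - {"offset":[0,0,-10],"angular":[0,0,0]}
    - {"offset":[0,0,-10],"angular":[0,0,0]}
    - {"offset":[0,0,-10],"angular":[0,0,0]}

```text
time: 17.65
eef_pos: [0.493, 0.1752, 0.2331]
eef_rot: [0.616, 0.745, 0.171, 0.193]
ft_force: [-0.7, 0.5, 0.2]
gripper_width: 0.0001
grip_force: 0.0
```

Run:
```python
from h import *
s=get_state();print(s["eef_pos"],s["ft_force"])
A=cams.grab_frame("top")[105:235,190:370,::-1];B=cams.grab_frame("scene")[170:255,250:430,::-1]
cv2.imwrite("pics/m6.png",cv2.resize(np.vstack([A,B]),None,fx=2.7,fy=2.7,interpolation=cv2.INTER_CUBIC))
```

```text
[0.4929688  0.17519414 0.2331149 ] [-0.73565499  0.47967314  0.23408562]
```

View pics/m6.png

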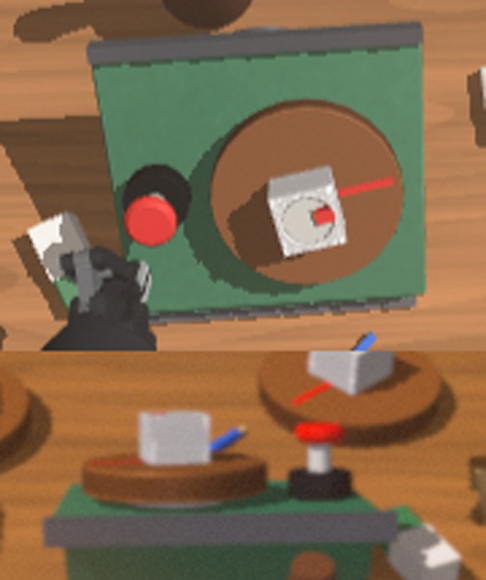

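The shaft's end is flush with the hub top and the tab sits in its slot at (323,215). The plunger is back up, at (150,220) in the top view and (319,432) in the scene view. The other objects haven't moved, and the arm is clear of everything.

```bash
python3 -c "
from workcell import finish_job
print(finish_job())"
```

```text
the job is handed in; nothing more can be done
None
```

The wheel is keyed and fully home on its seat, the plunger went down to its stop and sprang back up, nothing else was moved, and the job is handed in at about 18 s.

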